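Hold a cassette home in the sprung cassette reader

TASK

Take the yellow cassette off the green mat, lay it flat on the reader's rail with its square end leading and push it along the rail against the sprung plunger until it meets the red stops, squarely and without ramming it. The program finishes while still holding it there: keep the fingers on the cassette and keep pushing, because the plunger drives it back out if let go. Leave the pink cassettes and everything else on the bench where they are.

Things in the scene. Friction and masses are not known exactly. Their poses are not given: they have to be found in the camera images.
- cassette: the yellow histology cassette, a rigid slatted plastic tray 42 (x) x 28 (y) x 10 mm high, 12 to 23 g, one of four in a row on the mat, order varies, about 72 mm between centres. Origin: centre of its underside. Square end at +x (21 mm from the origin); at -x the last 10 mm are a white sloping writing face, 5 mm high at the tip. Sides full height from x = -11 to +21 mm: grip across the 28 mm width
- square_end (a point): point on the yellow cassette: middle of its square end's lower edge, 21 mm along +x from its origin
- mat: the green mat, 110 (x) x 300 (y) mm, 4 mm thick, fixed; the cassettes lie on its top. Origin: centre of its underside. It and the reader may change sides of the bench
- reader: the cassette reader, fixed. Origin: on its underside, below the faces of the red stops; +x is the pushing direction along the rail towards the stops, z up. Base plate x -110 to +90 mm, 110 mm wide, 10 mm thick. Dark rail 16 mm wide, x = -95 to 0 mm, its top 30 mm above the bench: the cassette lies lengthwise on it, overhanging 6 mm each side. White head at x 20 to 85 mm, 100 mm wide, 60 mm high
- stop_point (a point): point on the reader, midway between the red stops' faces at the level of the rail's top (30 mm above the bench); axes as the reader's
- stop: the two red stops, fixed; origin and axes as the reader's. Faces at x = 0, y = 7 to 17 mm each side, up to 44 mm high. Two brass locating pins, 5 mm thick, 38 mm high, stand at x = -4 mm, y = +-18.3 mm: the cassette's square end goes between them, 1.8 mm to spare each side. Grip at or just behind the cassette's middle to keep the fingers clear of the pins
- plunger (a joint): travel of the sprung plunger (steel pin 8 mm thick, axis 36 mm above the bench, between the red stops): 0 when out, its nose then 12 mm in front of the stops' faces; 0.012 m when pushed level with the stops. Grows as pressed; pushes back with 3 N at 0 and 9 N at 0.012
- pink_a: a pink cassette on the mat, otherwise the same as the yellow one; leave it
- pink_b: a second pink cassette on the mat; leave it
- pink_c: a third pink cassette on the mat; leave it
- jar_a: specimen jar with red cap, 56 mm across, 75 mm high, beyond the work; origin: centre of its underside
- jar_b: a second such jar
- beaker: empty glass beaker, 70 mm across, 85 mm high; origin: centre of its underside
- red_lid: loose red jar lid lying on the bench, 62 mm across, 11 mm thick; origin: centre of its underside
- forceps: steel forceps, 125 mm long (along its x), 7 mm high, lying on the bench between the mat and the reader; origin: their middle, at bench level

How it is judged:
On the way, in this order (a step that is already met when the one before it is completed fails the run):
1. the yellow cassette is lifted off the mat (height (world z) of cassette above 0.024 m and contact force between the fingers and cassette above 0.5 N), for 0.2 s.
2. the yellow cassette, on the rail, begins to push the plunger in (value of joint plunger above 0.003 m and horizontal distance between cassette and stop_point below 0.034 m and z of cassette in the frame of reader below 0.036 m), for 0.05 s.
At the end, for the whole second after the job is handed in: The yellow cassette lies flat on the rail (within 3 mm), square end leading, in line within 0.1 rad and 3 mm, pressed on the red stops by over 1.5 N, plunger in over 10.5 mm, at rest, fingers still on it; pink cassettes within 15 mm of their starts, the rest within 20 mm (value of joint plunger above 0.0105 m and contact force between cassette and stop above 1.5 N and contact force between the fingers and cassette above 1 N and x of cassette in the frame of reader between -0.0235 and -0.0185 m and y of cassette in the frame of reader between -0.003 and 0.003 m and z of cassette in the frame of reader between 0.0275 and 0.0335 m and x of square_end in the frame of reader above -0.004 m and angle between the x axis of cassette and the x axis of reader, either way round below 0.1 rad and angle between cassette's own z axis and vertical below 0.1 rad and linear speed of cassette below 0.01 m/s and distance of each of pink_a, pink_b, pink_c from where it was at the start of the episode below 0.015 m and distance of each of jar_a, jar_b, beaker, red_lid, forceps from where it was at the start of the episode below 0.02 m); the arm keeps its last pose, push and grip.
It fails at once if the cassette is rammed into the reader (more than 45 N) (contact force between cassette and reader above 45 N).
It fails at once if the gripper or the arm is driven hard into the reader itself (more than 25 N) (contact force between the arm and reader above 25 N).
It fails at once if a pink cassette is shoved more than 30 mm (distance of any of pink_a, pink_b, pink_c from where it was at the start of the episode above 0.03 m).
It fails at once if a jar or the beaker is tipped over (angle between any of jar_a, jar_b, beaker's own z axis and vertical above 0.6 rad).
It also fails if it takes over 51 s, if anything falls off the work surface, if the arm or the gripper's body presses on something with over 40 N, if the wrist force passes 120 N, or if a joint passes its speed limit or range.

ROBOT

A 7-joint arm with a two-finger parallel gripper is mounted at the origin on the work surface. World frame = base frame: x ahead of the robot, y to its left, z up, the work surface at z = 0. Lengths are in m, angles in rad, forces in N, time in s.
With the tool pointing down it reaches from about 0.425 to 0.825 m from the base axis. Payload 3.6 kg.
Tool frame: the origin (TCP) lies where the fingers leave the gripper's body, on its centre line; the fingertips stand 73 mm ahead of it and the grasp point (between the pads) lies 54 mm ahead of it; z points along the fingers, y is the line along which they close (so a half turn about z gives the same grasp; the last joint's range is limited). The gripper opens to 85 mm and grips with 20 to 120 N. Pads are 22 mm wide; open, the fingers measure 114 mm over their backs; the gripper's body (76 mm by 85 mm) begins 54 mm behind the grasp point. The pads swing forward as they close: fully open they stand 13 mm farther back than shut.
Start: joints at [1.107, 0.615, -0.013, 1.423, 0.008, 1.103, -0.04], TCP at [0.275, -0.589, 0.304] pointing down, gripper open.
Joint ranges: [-3.12, 3.12], [-0.3, 2.06], [-1.34, 1.32], [0.26, 2.42], [-1.36, 4.5], [0.01, 1.98], [-2.84, 2.84]. Speed limits (rad/s): [2.79, 2.79, 3.14, 3.14, 3.14, 3.14, 3.14].

INTERFACE

Orientations are given as a unit quaternion [x, y, z, w].
In Python, from station import arm gives the robot as it stands. Calls block until the motion is done:
- arm.movep(position, orientation): joint-space move of the TCP to a pose.
- arm.line_to(position, velocity=0.15, ori=None): straight line of the TCP; ori=None keeps the orientation; velocity is the mean speed in m/s.
- arm.move_j(angles): joint-space move.
- arm.move_gripper(opening, effort=None): opening from 0.0 (shut) to 1.0 (fully open); effort is the grip in N (None keeps the last); returns when the fingers have stopped.
- arm.pause(seconds).
- arm.ik(position, orientation): joint angles nearest the present ones, or None.
- arm.snapshot(name): name is "scene" or "side" or "wrist"; returns the picture (384x512x3 uint8, blue, green, red); there is no depth.
- arm.camera_info(name): a dict with "fx", "fy", "cx", "cy" (pixels), "dist_coeffs" ([k1, k2, p1, p2, k3] as OpenCV has them; the pictures are not rectified), "R" (3x3) and "t" (3): a world point X has camera coordinates R X + t; the wrist camera has in their place "T_tool_cam" (4x4, takes a point from camera to tool coordinates, whose origin is the TCP and whose axes are the flange's). Camera axes: x right, y down, z forward; pixel columns grow to the right and rows downward; lengths in m; the calibration is good to about 2 mm. A picture is of the moment at which its call begins: read the wrist's pose just before it. camera_info takes no time and is no camera call.
A pose or a line that the arm cannot do raises arm.MotionError and nothing moves.
- arm.finish_job(): hands the job in; it is judged then, once.
Readings, each from a call of its own:
- arm.read_time(): time.
- arm.read_joint_positions(): joint angles.
- arm.read_dq(): joint speeds.
- arm.read_effort(): joint torques, N m.
- arm.read_tool_pos(): TCP position.
- arm.read_eef_rot(): TCP orientation.
- arm.read_ft_force(): force on the tool from outside, world axes, zero at the start.
- arm.read_wrist_torque(): the same for the moment, N m.
- arm.read_opening(): opening from 0.0 (shut) to 1.0 (fully open).
- arm.read_finger_force(): force on a finger pad.
Only numpy, scipy, OpenCV 4.12 (cv2) and the standard library are available. Lean on these libraries where they do the work, as an engineer would, in place of code of your own. Each camera call takes 0.05 s, during which the arm holds its last target. There are 200 camera calls.

## Working session

There is one attempt and no reset: what is moved stays moved. The work goes in short steps, each a Python script; the robot and the scene stay as the last script left them, time stands still between calls to the robot, and variables do not carry over. Pictures are saved under pics/ and viewed, at most 10 in all, crops included, and the job is handed in when it is done.

```bash
ls; mkdir -p pics; python3 - <<'E'
from station import arm
import cv2,numpy as np
for n in ["scene","side","wrist"]:
    im=arm.snapshot(n); cv2.imwrite(f"pics/{n}0.png",im); c=arm.camera_info(n)
    print(n,{k:np.round(v,4).tolist() for k,v in c.items()})
print(arm.read_tool_pos(),arm.read_eef_rot(),arm.read_time())
a=cv2.imread("pics/scene0.png");cv2.imwrite("pics/s0.png",cv2.resize(a,(800,600),interpolation=cv2.INTER_CUBIC))
E
```

```text
pics
station.py
scene {'fx': 358.9765, 'fy': 358.9765, 'cx': 259.6511, 'cy': 199.5276, 'dist_coeffs': [-0.1043, 0.0, 0.0, 0.0, 0.0], 'R': [[0.1371, 0.9905, -0.0071], [0.7238, -0.105, -0.682], [-0.6763, 0.0884, -0.7314]], 't': [-0.0747, -0.3871, 1.263]}
side {'fx': 412.6128, 'fy': 412.6128, 'cx': 256.6595, 'cy': 189.5311, 'dist_coeffs': [-0.034, 0.0, 0.0, 0.0, 0.0], 'R': [[-0.7579, -0.652, -0.022], [-0.3083, 0.3878, -0.8686], [0.5749, -0.6516, -0.4949]], 't': [0.4311, 0.2204, 0.7192]}
wrist {'fx': 307.9307, 'fy': 307.9307, 'cx': 254.7882, 'cy': 188.4272, 'dist_coeffs': [-0.0748, 0.0, 0.0, 0.0, 0.0], 'T_tool_cam': [[0.0002, -0.9623, -0.2719, 0.068], [1.0, 0.0002, 0.0001, 0.0003], [-0.0001, -0.2719, 0.9623, -0.0712], [0.0, 0.0, 0.0, 1.0]]}
[ 0.27480623 -0.58856401  0.3030111 ] [ 9.76242012e-01  2.16680754e-01 -2.20652294e-04 -9.67829170e-04] 0.15
```

View pics/s0.png

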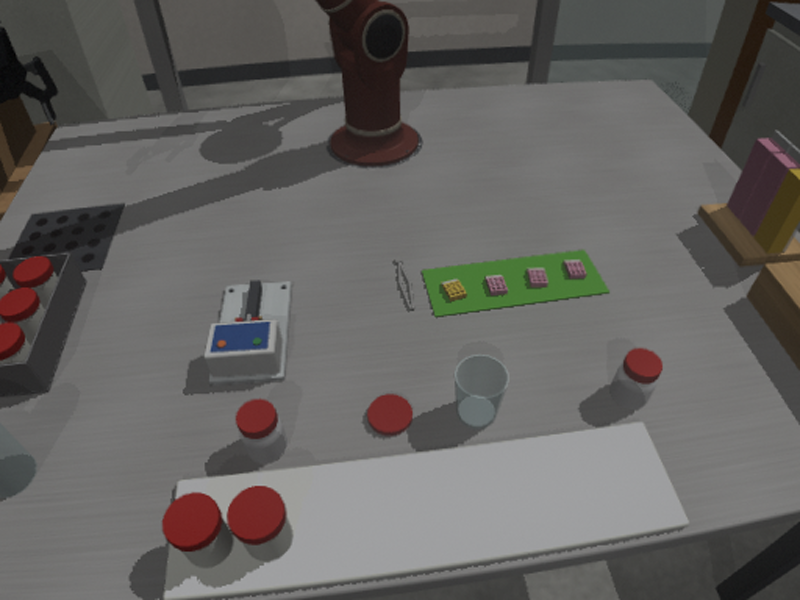

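View pics/side0.png

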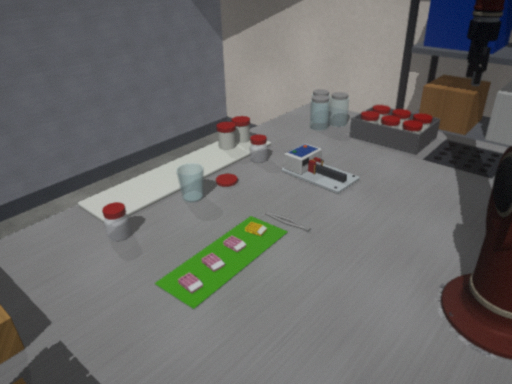

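The scene shows yellow at about (454,289) in the 800-wide view, at the mat's end next to the forceps. The reader's rail runs away from the robot, starting near (257,282), with stops near (248,318). Next I'll take closer wrist views of both.

```bash
cat > h.py <<'E'
from station import arm
import cv2,numpy as np
from scipy.spatial.transform import Rotation as Ro
def campose(n,tp=None,q=None):
    c=arm.camera_info(n)
    K=np.array([[c["fx"],0,c["cx"]],[0,c["fy"],c["cy"]],[0,0,1]]);d=np.array(c["dist_coeffs"],float)
    if n!="wrist": return K,d,np.array(c["R"]),np.array(c["t"])
    T=np.eye(4);T[:3,:3]=Ro.from_quat(q).as_matrix();T[:3,3]=tp
    M=np.linalg.inv(T@np.array(c["T_tool_cam"]));return K,d,M[:3,:3],M[:3,3]
def px2w(cam,px,z):
    K,d,R,t=cam
    u=cv2.undistortPoints(np.array(px,float).reshape(-1,1,2),K,d)[:,0]
    r=np.c_[u,np.ones(len(u))]@R; C=-R.T@t
    return C+r*((np.asarray(z)-C[2])/r[:,2])[:,None]
def w2px(cam,X):
    K,d,R,t=cam
    return cv2.projectPoints(np.array(X,float).reshape(-1,1,3),cv2.Rodrigues(R)[0],t,K,d)[0][:,0]
def down(yaw): # tool z down, tool x at angle yaw in world
    c,s=np.cos(yaw),np.sin(yaw)
    return Ro.from_matrix(np.array([[c,s,0],[s,-c,0],[0,0,-1]])).as_quat()
def wsnap(f):
    p,q=np.array(arm.read_tool_pos()),np.array(arm.read_eef_rot())
    im=arm.snapshot("wrist");cv2.imwrite(f"pics/{f}.png",im);np.savez(f"pics/{f}.npz",p=p,q=q)
    return im
def wcam(f):
    z=np.load(f"pics/{f}.npz");return campose("wrist",z["p"],z["q"])
E
python3 - <<'E'
from h import *
s=campose("scene");k=512/800
P=px2w(s,np.array([[454,289],[575,269],[248,318],[257,282]])*k,[.012,.012,.04,.03]);print(P.round(3))
print("yaw0",Ro.from_quat(arm.read_eef_rot()).as_matrix()[:,0])
for p in (P[0],P[2]):
    for yaw in (0,np.pi): print(arm.ik([p[0]-.02,p[1],.25],down(yaw)), arm.ik([p[0]-.02,p[1],.08],down(yaw)))
E
```

```text
[[ 0.507  0.085  0.012]
 [ 0.489  0.3    0.012]
 [ 0.551 -0.241  0.04 ]
 [ 0.462 -0.233  0.03 ]]
yaw0 [ 9.06098805e-01  4.23066137e-01 -1.14001712e-05]
[-0.12202072  0.44775206 -0.13576697  1.93099311  0.08443152  0.76822807
 -1.87612923] [-0.27358742  0.73682006  0.08447241  2.06592827 -0.16836542  0.34513063
 -1.62314766]
[ 0.30736641  0.55111318 -0.78582689  1.9184586   0.50198216  0.87860946
  0.83517081] [ 0.10784871  0.78796544 -0.49904518  2.05415402  0.79144796  0.49716747
  0.5845752 ]
[ 0.34817423  0.56654007  0.06412084  1.69530012 -0.04459257  0.8811719
 -1.14011484] [ 0.34395218  0.80823342  0.07241627  1.81596354 -0.1052817   0.52110051
 -1.0853835 ]
[ 0.81309285  0.65666713 -0.70331904  1.67987206  0.49202272  0.98954945
  1.5062482 ] [ 0.71461583  0.87093984 -0.53947745  1.80356045  0.69076644  0.66458483
  1.34048091]
```

```bash
python3 - <<'E'
from h import *
arm.movep([.52,-.24,.20],down(0)); a=wsnap("wr")
arm.line_to([.507,.085,.20],0.25); b=wsnap("wm")
arm.line_to([.507,.085,.15],0.2);b=wsnap("wm2")
print(arm.read_time(),arm.read_tool_pos(),arm.read_joint_positions())
for n,i in(("wr",a),("wm2",b)): cv2.imwrite(f"pics/{n}_v.png",cv2.resize(i,(800,600),interpolation=cv2.INTER_CUBIC))
E
```

```text
3.7667 [0.50760648 0.08432616 0.1506211 ] [-0.26603571  0.62493556  0.08835333  1.97590937 -0.09927063  0.54379905
 -1.68148517]
```

View pics/wr_v.png

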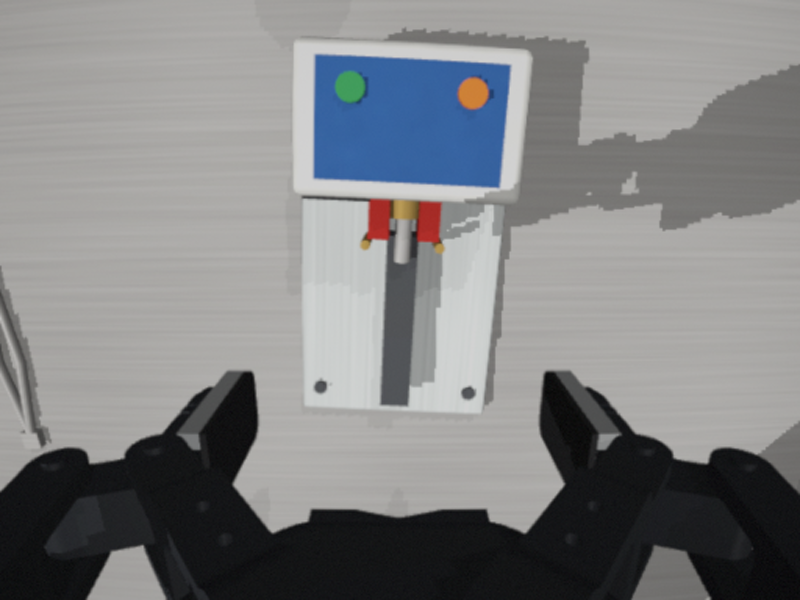

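View pics/wm2_v.png

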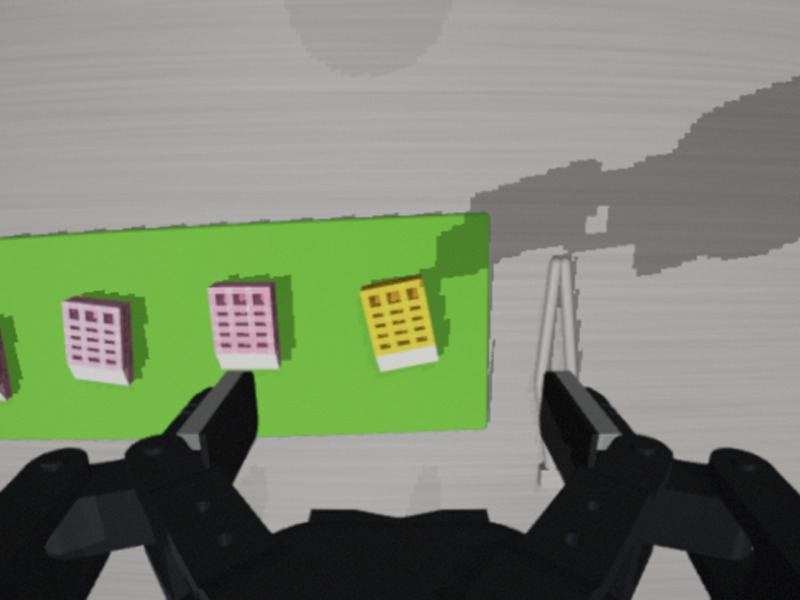

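The wrist view shows yellow at about (400,322) with its square end up (+x) and turned slightly left, and a pink about 75 mm to its left. The reader's rail runs from (396,404) to (400,240), nearly along +x. Enlarged crops will give precise corners.

```bash
python3 - <<'E'
import cv2
a=cv2.imread("pics/wm2.png")[168:243,220:295+25];cv2.imwrite("pics/c1.png",cv2.resize(a,None,fx=8,fy=8,interpolation=cv2.INTER_CUBIC))
b=cv2.imread("pics/wr.png")[110:270,180:340];cv2.imwrite("pics/c2.png",cv2.resize(b,(592,592),interpolation=cv2.INTER_CUBIC))
E
```

```text
(no output)
```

View pics/c1.png

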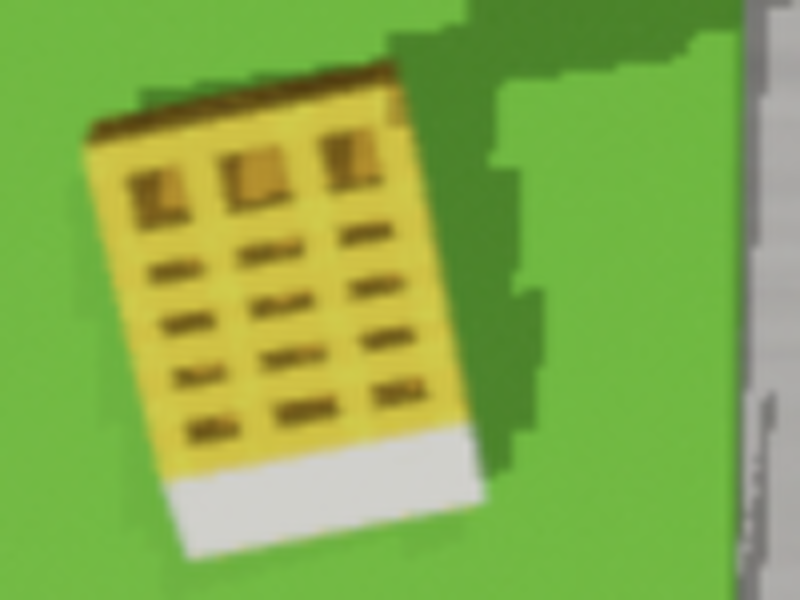

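View pics/c2.png

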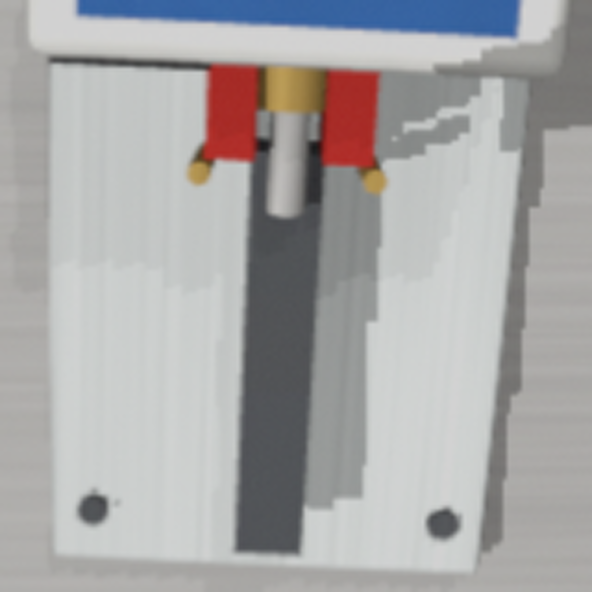

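```bash
cat > fit.py <<'E'
from h import *
from scipy.optimize import least_squares
def fit(cam,px,obj,x0):
    def w(v): 
        c,s=np.cos(v[2]),np.sin(v[2]);o=np.array(obj,float)
        return np.c_[v[0]+c*o[:,0]-s*o[:,1],v[1]+s*o[:,0]+c*o[:,1],o[:,2]]
    r=least_squares(lambda v:(w(v*[1,1,1])-px2w(cam,px,np.array(obj)[:,2]))[:,:2].ravel()*1e3,x0,loss="soft_l1")
    print("pose",r.x.round(4),"res mm",r.fun.reshape(-1,2).round(1).tolist());return r.x
E
python3 - <<'E'
from fit import *
u=np.array([[85,143],[402,88],[165,480],[470,425],[188,560],[486,503]])
o=[[.021,.014,.014],[.021,-.014,.014],[-.011,.014,.014],[-.011,-.014,.014],[-.021,.014,.009],[-.021,-.014,.009]]
y=fit(wcam("wm2"),(u+.5)/8-.5+[220,168],o,[.5,.08,.1])
u=np.array([[236,552],[300,553],[207,158],[254,160],[324,164],[375,166],[198,173],[375,183],[55,553],[475,571]])
o=[[-.095,.008,.03],[-.095,-.008,.03],[0,.017,.044],[0,.007,.044],[0,-.007,.044],[0,-.017,.044],[-.004,.0183,.038],[-.004,-.0183,.038],[-.11,.055,.01],[-.11,-.055,.01]]
r=fit(wcam("wr"),(u+.5)/3.7-.5+[180,110],o,[.55,-.24,-.05])
np.savez("poses.npz",y=y,r=r)
E
```

```text
pose [0.5005 0.0824 0.197 ] res mm [[-0.4, -0.2], [0.1, -0.1], [-0.1, 0.0], [0.0, 0.1], [0.3, -0.1], [0.1, 0.3]]
pose [ 0.5508 -0.2449 -0.0514] res mm [[0.5, 0.5], [0.0, -0.4], [0.0, 0.4], [-0.0, -0.1], [0.1, -0.0], [-0.0, 0.3], [0.2, -0.4], [0.5, -0.2], [-0.7, 0.9], [-0.9, -0.9]]
```

```bash
python3 - <<'E'
from h import *
z=np.load("poses.npz");y=z["y"]
g=y[:2]-.002*np.array([np.cos(y[2]),np.sin(y[2])]);q=down(y[2])
arm.move_gripper(.59)
arm.movep([*g,.14],q); arm.pause(.2); print(arm.read_tool_pos(),g,arm.read_opening(),arm.read_ft_force())
arm.line_to([*g,.095],.1); arm.pause(.1);f0=np.array(arm.read_ft_force())
for h in np.arange(.092,.0784,-.0027):
    arm.line_to([*g,max(h,.0785)],.06)
    f=np.array(arm.read_ft_force())-f0
    if f[2]>5: print("touch",h);break
arm.pause(.2);print(arm.read_tool_pos(),np.array(arm.read_ft_force())-f0, Ro.from_quat(arm.read_eef_rot()).as_matrix()[:,0])
arm.move_gripper(0,60); arm.pause(.2)
print(arm.read_opening(),arm.read_finger_force(),arm.read_tool_pos(),np.array(arm.read_ft_force())-f0)
p=np.array(arm.read_tool_pos());np.savez("grasp.npz",p=p)
arm.line_to([*g,.14],.08);arm.pause(.3)
print(arm.read_opening(),arm.read_finger_force(),arm.read_tool_pos(),arm.read_time())
im=wsnap("lift");s=arm.snapshot("scene")
cv2.imwrite("pics/lift_v.png",np.hstack([im[120:384,120:392],cv2.resize(s[150:210,250:400],None,fx=3,fy=3)[:264,:450] if 0 else cv2.copyMakeBorder(cv2.resize(s[145:233,240:400],None,fx=3,fy=3),0,0,0,0,0)]))
E
```

```text
[0.49916744 0.08228124 0.14039046] [0.49849484 0.08205031] 0.5885500749757498 [-0.16210508  0.20484242  0.19332046]
[0.49855512 0.08205641 0.07854721] [ 1.17458041 -0.60642273  0.4177262 ] [9.80658459e-01 1.95726760e-01 1.52489685e-04]
0.29960537883515703 59.42867048084736 [0.49856429 0.08207164 0.0788676 ] [-0.28838586 -0.57671014  5.02282527]
0.30574108506282616 58.98526020348072 [0.4983333  0.08200966 0.13962086] 8.8167
```

View pics/lift_v.png

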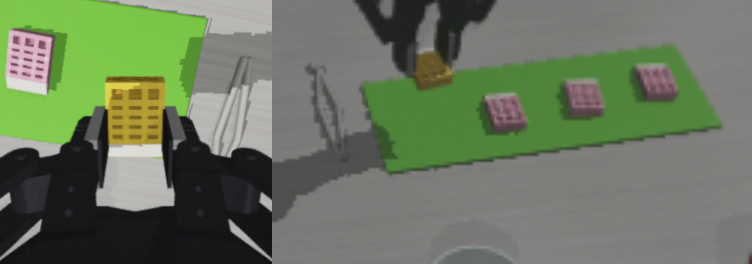

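Lifted: the cassette is square between the pads, 60 N grip, and the pinks have not moved. Next I'll place it on the rail.

```bash
python3 - <<'E'
from h import *
z=np.load("poses.npz");r=z["r"];q=down(r[2]);a=np.array([np.cos(r[2]),np.sin(r[2])])
P=lambda x,zz:[*(r[:2]+(x-.002)*a),zz]   # x: cassette origin in reader frame
arm.line_to(P(-.056,.16),.2,ori=q);arm.pause(.3)
print(arm.read_tool_pos(),P(-.056,.16))
arm.line_to(P(-.056,.112),.1);arm.pause(.3);f0=np.array(arm.read_ft_force());print(f0)
for h in np.arange(.109,.1029,-.0007):
    arm.line_to(P(-.056,h),.02);arm.pause(.1)
    f=np.array(arm.read_ft_force())-f0;print(round(h,4),arm.read_tool_pos()[2].round(5),f.round(2))
    if f[2]>4:break
np.savez("push.npz",h=h,f0=f0)
print(arm.read_time(),arm.read_tool_pos(),arm.read_finger_force())
im=wsnap("rail");s=arm.snapshot("side")
c=cv2.resize(im[90:280,180:340],(480,570),interpolation=cv2.INTER_CUBIC);d=cv2.resize(s[130:200,270:370],(320,224),interpolation=cv2.INTER_CUBIC)
cv2.imwrite("pics/rail_v.png",np.hstack([c,cv2.copyMakeBorder(d,0,346,0,0,0)]))
E
```

```text
[ 0.49293765 -0.2415155   0.1600032 ] [np.float64(0.4928303778433207), np.float64(-0.24196565918377194), 0.16]
[-0.3577879   0.22631976 -0.14878196]
0.109 0.10894 [ 0.58 -0.27 -0.44]
0.1083 0.1083 [0.94 0.57 0.06]
0.1076 0.1076 [-0.36  1.31 -0.49]
0.1069 0.10689 [ 0.93 -0.09 -1.13]
0.1062 0.10617 [ 0.61 -0.41 -0.1 ]
0.1055 0.10548 [-0.31  0.29  0.31]
0.1048 0.10495 [ 0.28 -0.29  1.56]
0.1041 0.10486 [-0.41  0.35  6.02]
14.775 [ 0.49291239 -0.24201955  0.10485574] 59.673597514629364
```

View pics/rail_v.png

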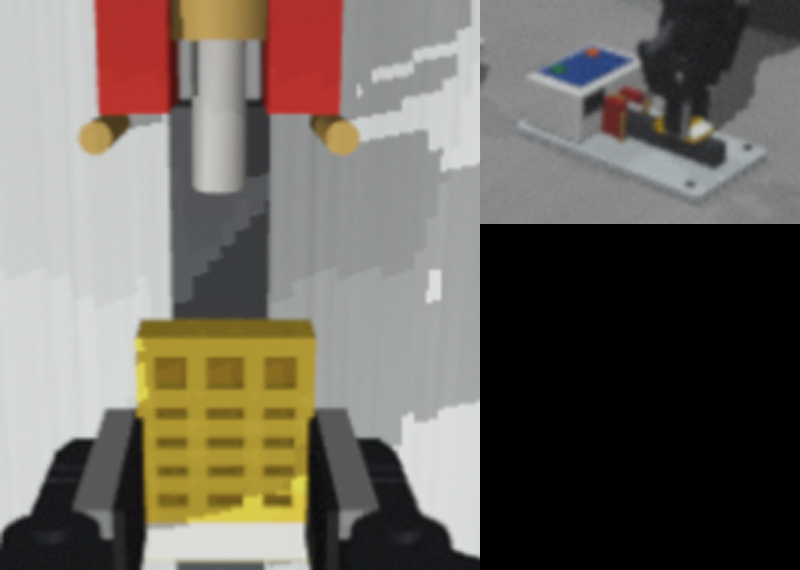

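Cassette sits flat on the rail, pointing at the plunger and between the pins. I'll check the alignment numerically, using pins at (95,137)/(342,138) and the cassette front at (135,338)/(316,338).

```bash
python3 - <<'E'
from fit import *
cam=wcam("rail");f=lambda u:(np.array(u)+.5)/3-.5+[180,90]
r=fit(cam,f([[100,113],[340,113],[95,137],[342,138]]),[[0,.017,.044],[0,-.017,.044],[-.004,.0183,.038],[-.004,-.0183,.038]],[.55,-.24,-.05])
y=fit(cam,f([[135,338],[316,338],[144,522],[309,522]]),[[.021,.014,.04],[.021,-.014,.04],[-.011,.014,.04],[-.011,-.014,.04]],[.49,-.24,-.05])
R=np.load("poses.npz")["r"]
for q in (r,R):
    c,s=np.cos(R[2]),np.sin(R[2]);d=y[:2]-q[:2];print(c*d[0]+s*d[1],-s*d[0]+c*d[1],y[2]-q[2])
E
```

```text
pose [ 0.5507 -0.2448 -0.0544] res mm [[0.0, 0.2], [-0.1, 0.1], [0.0, -0.2], [0.1, -0.1]]
pose [ 0.495  -0.2429 -0.0484] res mm [[-0.1, -0.1], [0.0, 0.0], [-0.0, 0.4], [0.0, -0.3]]
-0.055720421975224324 -0.0010083250449296438 0.00593742815892917
-0.055795360697787844 -0.0008399622478730494 0.0029513748582189123
```

```bash
python3 - <<'E'
from h import *
z=np.load("poses.npz");r=z["r"];a=np.array([np.cos(r[2]),np.sin(r[2])]);n=np.array([-a[1],a[0]])
f0=np.load("push.npz")["f0"]
P=lambda x:[*(r[:2]+(x-.002)*a+.0008*n),.1045]
arm.line_to(P(-.038),.04);arm.pause(.1)
x=-.036
while x<-.012:
    arm.line_to(P(x),.015);arm.pause(.1)
    f=np.mean([np.array(arm.read_ft_force())-f0 for _ in range(1)],0);p=np.array(arm.read_tool_pos())
    fx=-f[:2]@a;print(round(x,4),"act",((p[:2]-r[:2])@a+.002).round(5),"lat",((p[:2]-r[:2])@n).round(5),"fx",fx.round(1),"fy",(f[:2]@n).round(1),"fz",f[2].round(1))
    if fx>17:break
    x+=.001 if x<-.0225 else .0004
arm.pause(.3);f=np.array(arm.read_ft_force())-f0;print(-f[:2]@a,f,arm.read_finger_force(),arm.read_time())
np.savez("end.npz",x=x)
im=wsnap("end");s=arm.snapshot("side")
c=cv2.resize(im[90:280,180:340],(480,570),interpolation=cv2.INTER_CUBIC);d=cv2.resize(s[130:200,270:370],(320,224),interpolation=cv2.INTER_CUBIC)
cv2.imwrite("pics/end_v.png",np.hstack([c,cv2.copyMakeBorder(d,0,346,0,0,0)]))
E
```

```text
-0.036 act -0.0369 lat 0.00062 fx 3.3 fy -0.2 fz 8.1
-0.035 act -0.03624 lat 0.0006 fx 3.0 fy 0.0 fz 8.5
-0.034 act -0.0353 lat 0.00057 fx 4.0 fy 0.6 fz 8.3
-0.033 act -0.03427 lat 0.00055 fx 2.6 fy 0.1 fz 7.9
-0.032 act -0.03336 lat 0.00054 fx 3.6 fy -0.1 fz 8.0
-0.031 act -0.03318 lat 0.00054 fx 5.0 fy 0.6 fz 9.5
-0.03 act -0.03298 lat 0.0005 fx 6.2 fy -0.1 fz 11.1
-0.029 act -0.03283 lat 0.00047 fx 7.9 fy 0.1 fz 12.9
-0.028 act -0.0322 lat 0.00048 fx 8.2 fy -0.0 fz 13.9
-0.027 act -0.03155 lat 0.00046 fx 8.5 fy 0.7 fz 13.7
-0.026 act -0.03084 lat 0.00043 fx 9.0 fy -0.3 fz 14.5
-0.025 act -0.03016 lat 0.00045 fx 9.7 fy 0.9 fz 15.0
-0.024 act -0.02944 lat 0.00044 fx 11.0 fy 0.9 fz 15.1
-0.023 act -0.0289 lat 0.00041 fx 11.6 fy 0.1 fz 16.1
-0.022 act -0.02802 lat 0.00039 fx 11.9 fy 0.8 fz 15.9
-0.0216 act -0.02796 lat 0.0004 fx 12.3 fy -0.7 fz 16.6
-0.0212 act -0.0278 lat 0.0004 fx 13.1 fy 0.7 fz 17.8
-0.0208 act -0.02754 lat 0.00036 fx 12.8 fy 0.6 fz 17.9
-0.0204 act -0.02728 lat 0.0004 fx 13.2 fy 0.6 fz 18.3
-0.02 act -0.02698 lat 0.00038 fx 12.1 fy 0.3 fz 19.3
-0.0196 act -0.0267 
[... 309 characters left out ...]
8.5
-0.0172 act -0.025 lat 0.00037 fx 14.7 fy 0.8 fz 20.0
-0.0168 act -0.02472 lat 0.00036 fx 14.7 fy 0.8 fz 19.0
-0.0164 act -0.02444 lat 0.00034 fx 14.8 fy 1.0 fz 19.1
-0.016 act -0.02416 lat 0.00034 fx 14.9 fy 1.8 fz 20.2
-0.0156 act -0.02389 lat 0.00033 fx 15.2 fy 0.9 fz 20.0
-0.0152 act -0.02361 lat 0.00034 fx 15.7 fy 1.0 fz 19.8
-0.0148 act -0.0233 lat 0.00033 fx 15.9 fy 0.5 fz 20.9
-0.0144 act -0.02303 lat 0.00036 fx 16.7 fy 0.5 fz 20.7
-0.014 act -0.02275 lat 0.00032 fx 15.7 fy -0.4 fz 21.2
-0.0136 act -0.02248 lat 0.00031 fx 16.9 fy 1.5 fz 20.8
-0.0132 act -0.02214 lat 0.00034 fx 17.3 fy 1.7 fz 22.1
16.83495152039896 [-16.77426986   1.6127122   21.97383933] 61.25787600874901 28.8583
```

View pics/end_v.png

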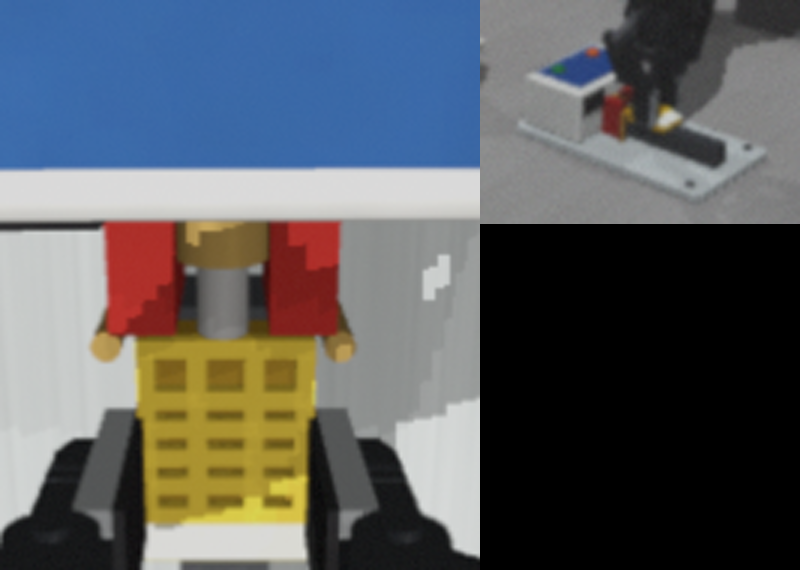

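It is nearly in, about 1 mm short of the stops, but the downward force has built up to 22 N. I'll relieve that, then keep pushing until the position plateaus.

```bash
python3 - <<'E'
from h import *
z=np.load("poses.npz");r=z["r"];a=np.array([np.cos(r[2]),np.sin(r[2])]);n=np.array([-a[1],a[0]])
f0=np.load("push.npz")["f0"];x=float(np.load("end.npz")["x"])
P=lambda x,h:[*(r[:2]+(x-.002)*a+.0008*n),h]
def rep(h):
    arm.pause(.12);f=np.array(arm.read_ft_force())-f0;p=np.array(arm.read_tool_pos());fx=-f[:2]@a
    print(round(x,4),round(h,4),"act",((p[:2]-r[:2])@a+.002).round(5),"z",p[2].round(5),"fx",fx.round(1),"fy",(f[:2]@n).round(1),"fz",f[2].round(1));return fx,f[2],(p[:2]-r[:2])@a+.002
h=.1045
for _ in range(5):
    h+=.0005;arm.line_to(P(x,h),.01);fx,fz,s=rep(h)
    if fz<9:break
hist=[s]
while x<-.002:
    x+=.0006;arm.line_to(P(x,h),.01);fx,fz,s=rep(h);hist.append(s)
    if fz>12: h+=.0003
    if fx>24 or (len(hist)>4 and hist[-1]-hist[-5]<.0002 and fx>14):break
np.savez("end2.npz",x=x,h=h)
arm.pause(.3);rep(h);print(arm.read_finger_force(),arm.read_time(),Ro.from_quat(arm.read_eef_rot()).as_matrix()[:,[0,2]].T.round(4))
im=wsnap("end2");c=cv2.resize(im[150:230,200:320],(780,520),interpolation=cv2.INTER_CUBIC);cv2.imwrite("pics/end2_v.png",c)
E
```

```text
-0.0132 0.105 act -0.02107 z 0.10486 fx 13.9 fy 0.8 fz 16.6
-0.0132 0.1055 act -0.0206 z 0.10487 fx 13.0 fy 1.2 fz 12.7
-0.0132 0.106 act -0.02032 z 0.10493 fx 10.7 fy -0.3 fz 9.8
-0.0132 0.1065 act -0.02033 z 0.10493 fx 10.6 fy 0.0 fz 8.0
-0.0126 0.1065 act -0.02022 z 0.10496 fx 9.9 fy -0.4 fz 8.1
-0.012 0.1065 act -0.02013 z 0.10494 fx 12.8 fy -0.6 fz 9.2
-0.0114 0.1065 act -0.02003 z 0.10494 fx 13.4 fy -0.4 fz 9.1
-0.0108 0.1065 act -0.01993 z 0.10493 fx 14.0 fy -0.8 fz 10.7
-0.0102 0.1065 act -0.01985 z 0.10493 fx 14.9 fy -0.3 fz 11.8
-0.0096 0.1065 act -0.01975 z 0.10491 fx 15.4 fy 0.3 fz 12.7
-0.009 0.1068 act -0.01965 z 0.10493 fx 16.4 fy 0.1 fz 11.1
-0.0084 0.1068 act -0.01953 z 0.10494 fx 16.9 fy -0.6 fz 12.0
-0.0078 0.1071 act -0.01944 z 0.10495 fx 18.1 fy 1.5 fz 11.4
-0.0072 0.1071 act -0.01936 z 0.10492 fx 18.2 fy -0.9 fz 12.5
-0.0066 0.1074 act -0.01925 z 0.10497 fx 19.3 fy 0.7 fz 12.3
-0.006 0.1077 act -0.01916 z 0.105 fx 19.1 fy -1.0 fz 10.6
-0.0054 0.1077 act -0.01907 z 0.10498 fx 20.1 fy 0.0 fz 11.4
-0.0048 0.1077 act -0.01897 z 0.10496 fx 20.4 fy 0.9 fz 12.7
-0.0042 0.108 act -0.01887 z 0.105 fx 21.4 fy 0.2 fz 12.3
-0.0036 0.1083 act -0.01878 z 0.10502 fx 21.9 fy 0.3 fz 10.4
-0.003 0.1083 act -0.01869 z 0.10501 fx 22.3 fy -0.8 fz 12.2
-0.0024 0.1086 act -0.01858 z 0.10507 fx 23.4 fy -0.1 fz 12.2
-0.0018 0.1089 act -0.01847 z 0.10511 fx 23.4 fy 0.7 fz 11.6
-0.0018 0.1089 act -0.01844 z 0.10511 fx 23.3 fy -0.7 fz 11.1
60.11982299387455 37.8083 [[ 0.9976 -0.0552 -0.0407]
 [-0.0403  0.0086 -0.9992]]
```

View pics/end2_v.png

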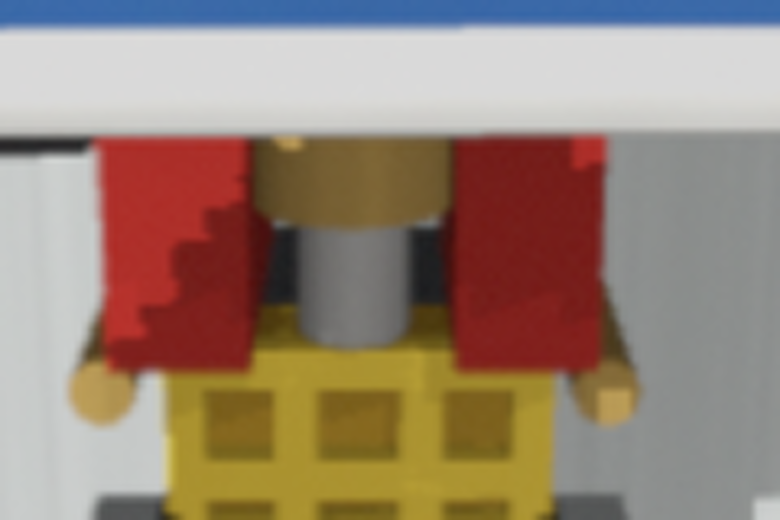

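```bash
python3 -c "
from station import arm
print(arm.read_ft_force(),arm.read_finger_force(),arm.finish_job())"
```

```text
the job is handed in; nothing more can be done
[-24.5029749    1.38914839  11.18229159] 60.119401663541794 None
```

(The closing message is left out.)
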